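# Serve a chocolate ball on its little tray

### The arm

A 7-joint arm with a two-finger parallel gripper is mounted at the origin on a cart in front of the work surface, level with it; the furniture and walls round the work are solid. World frame = base frame: x ahead of the robot, y to its left, z up, the work surface at z = 0. Lengths are in mm, angles in rad, forces in N, time in s.
With the tool pointing down it reaches from about 400 to 875 mm from the base axis. Payload 4.4 kg.
Tool frame: the origin (TCP) lies midway between the tips of the shut fingers; the grasp point (between the pads) lies ctrl.grip_depth behind it (ctrl.grip_depth is the distance from the TCP to the grasp point, in mm); z points along the fingers, y is the line along which they close (so a half turn about z gives the same grasp; the last joint's range is limited). The gripper opens to 85 mm and grips with 20 to 120 N. Pads are 22 mm wide; open, the fingers measure 114 mm over their backs; the gripper's body (76 mm by 85 mm) begins 54 mm behind the grasp point. The pads swing forward as they close: fully open they stand 13 mm farther back than shut.
Start: joints at [-1.366, 0.628, 0.038, 1.517, -0.027, 0.996, -0.02], TCP at [173.851, 626.334, 197.813] pointing down, gripper open.
Joint ranges: [-3.06, 3.06], [-0.37, 2.12], [-1.25, 1.32], [0.18, 2.47], [-1.1, 4.24], [0.23, 1.98], [-2.94, 2.94]. Speed limits (rad/s): [2.57, 2.57, 3.14, 3.14, 3.14, 3.14, 3.14].

### API

Orientations are given as [roll, pitch, yaw] about the fixed x, y, z axes, in that order (R = Rz(yaw) Ry(pitch) Rx(roll)).
In Python, from cell import ctrl gives the robot as it stands.
- The arm moves only by the tool carry_out, never from a script. Its argument "deltas" is one flat list of numbers, 7 for each row, row after row: the turn, a rotation vector about the tool's x, y, z in degrees, then the shift along the tool's x, y, z in m, then the closure, from -1 (fully open) to 1 (shut). In form: [wx, wy, wz, dx, dy, dz, claw, wx, wy, wz, dx, dy, dz, claw, ...]. A call has 1 to 12 rows; each row shifts and turns the commanded pose from where the row before left it, along the tool's axes as they then stand; what a row does not reach is not made up. A row lasts 1/8 s, in which the tool goes at most 62.5 mm and 10.7 degrees, less where a joint would pass 70% of its speed; a pose out of reach is approached as far as the arm can. A call with a gripper value outside its range is refused whole. The fingers move at their own pace and stop on an object; the grip force is fixed at half the most. Time passes only in rows, so rows that do not move let the fingers close. It gives the time, the measured TCP pose, the force, the opening and the grip force at its end, in the units of the state.
- ctrl.read_state(): the state, without advancing time (a new reading comes with each control period).
- ctrl.get_image(name): name is "scene" or "side" or "wrist"; returns the picture (400x640x3 uint8, red, green, blue); there is no depth.
- ctrl.calibration(name): a dict with "mtx" (3x3 intrinsics, pixels), "R" (3x3) and "t" (3): a world point X has camera coordinates R X + t. Camera axes: x right, y down, z forward; pixel columns grow to the right and rows downward; lengths in mm; the calibration is good to about 2 mm. The wrist camera is an equidistant fisheye: a pixel r from the principal point sees the ray r / f radians off the axis. A picture is of the moment at which its call begins: read the wrist's pose just before it. calibration takes no time and is no camera call; for the wrist camera it gives the pose at the moment of the call.
- ctrl.finish_job(): hands the job in; it is judged then, once.
The state is a dict: "clock": time; "qpos": joint angles; "qd": joint speeds; "tau": joint torques, N m; "eef_pos": TCP position; "tool_rot": TCP orientation; "force": force on the tool from outside, world axes, zero at the start; "torque": the same for the moment, N m; "width": finger opening in mm; "gripper_force": force on a finger pad.
Only numpy, scipy, OpenCV 4.12 (cv2) and the standard library are available. Lean on these libraries where they do the work, as an engineer would, in place of code of your own. Each camera call takes 0.05 s, during which the arm holds its last target. There are 200 camera calls.

### The job

Dispense one chocolate ball onto the small tray: twist the dispenser's knob clockwise all the way to its stop and let go, so that it springs back. Then take the tray by its handle, draw it out from under the dispenser and carry it, without tipping it or losing or touching the ball, to the round trivet (not the square one); finish while still holding the tray there, level and still, with the ball in its pocket, some 15 cm above the worktop and with its pan over the middle of the trivet. Leave the other things on the worktop undisturbed.

Things in the scene. Friction and masses are not known exactly. Their poses are not given: they have to be found in the camera images.
- dispenser: steel dispenser, fixed; origin on the worktop under its drop tube. In its frame: tube 44 mm across over the origin, z 66 to 106 mm, gate plate below it (underside z = 60 mm); knob column 36 mm across at x = +72 mm, 196 mm high; dark foot 14 mm high, x +52 to +127 mm, 134 mm wide, with two prongs 16 mm wide at y = +-59 mm that reach to x = -40 mm, either side of the tray's pan.
- knob (a joint): angle of the black knob on the column, rad: 0 at rest, 1.25 at its stop; grows as it turns clockwise seen from above. A spring (0.03 N m at rest, 0.17 N m at the stop) brings it back when let go. From about 1 rad on, the gate clears the tube and the ball drops into the tray.
- knob_grip (a point): point on the knob's vertical axis at gripping height, 183 mm above the worktop. The grip is an upright bar 42 mm long, 13 mm thick, 166 to 196 mm above the worktop, on a disc 42 mm across. The bar lies along this point's x axis (at joint value 0: the dispenser's x axis): fingers close along its y axis. The point turns with the knob.
- tray: loose tray, 0.14 kg: steel pan 84 mm across, 5 mm thick, wooden handle along its -x. Origin at the centre of the pan's underside, z up; starts under the tube, axes along the dispenser's. A ring round the pan's centre (inner diameter 48 mm, 5 mm above the pan) is the ball's pocket. To clear tube and gate, draw it at least 75 mm along its -x, raised by at most 12 mm, before lifting.
- tray_grip (a point): point to grip the tray's handle: in the tray frame x = -100 mm, z = 22 mm. The handle is 16 mm wide (y), z 8 to 30 mm, from x = -42 to -156 mm, with a foot under its end; this point's x axis runs along the handle towards the pan. The tray's centre of mass lies about 40 mm from here towards the pan.
- ball: the brown chocolate ball, 30 mm across, hard, 15 g. Starts in the drop tube, resting on the gate. Its own frame rolls with it: use ball_center.
- ball_center (a point): centre of the ball; 78 mm above the worktop in the tube, 20 mm above the tray's underside in the pocket.
- round_trivet: round cork trivet, 110 mm across, 8 mm thick, fixed flat on the worktop; origin at the centre of its underside. The place to hold the tray over. It and the square one may stand in either place.
- square_trivet: square cork trivet, 98x98x8 mm, fixed; not the one wanted. Origin at the centre of its underside.
- coffee_cup: bystander: small white espresso cup, 62x89x52 mm high; origin at the centre of its underside. Leave it alone.
- salt: bystander: salt shaker, 44 mm across, 90 mm high; origin at the centre of its underside. Leave it alone.
- pepper: bystander: wooden pepper mill, 58 mm across, 170 mm high; origin at the centre of its underside. Leave it alone.
- garlic_bulb: bystander: garlic bulb, 56 mm; origin at the centre of its underside. Leave it alone.
- spoon: bystander: teaspoon lying flat, 130x26x11 mm; origin at the centre of its underside. Leave it alone.
Things that resemble listed ones, but are neither listed nor needed, are in the scene too. Of the things that look like the tray, the larger one is meant. What is shaped like the round_trivet but green is not meant.

How it is judged:
By the outcome, as a careful person would: the job done as asked, in the order asked, and still so for the second after the job is handed in, while the arm keeps its last pose, push and grip.
It also fails if it takes over 70 s, if anything falls off the work surface, if the arm or the gripper's body presses on something with over 40 N, if the wrist force passes 120 N, or if a joint passes its speed limit or range.

## Working session

There is one attempt and no reset: what is moved stays moved. The work goes in short steps, Python scripts to look and compute and a tool call to move; the robot and the scene stay as the last step left them, time stands still between calls to the robot, and variables do not carry over. Pictures are saved under pics/ and viewed, at most 10 in all, crops included, and the job is handed in when it is done.

Besides the shell and the picture viewer there is one more tool, called after ">>>" by a JSON object that holds its "method" and its "body", one argument or row to a line. carry_out: Moves the arm, as the interface text tells. Its arguments: {"type":"object","properties":{"deltas":{"type":"array"}},"required":["deltas"]}

```bash
mkdir -p pics; ls
python3 - <<'E'
from cell import ctrl
import cv2,numpy as np
s=ctrl.read_state();print({k:np.round(v,3) for k,v in s.items()},ctrl.grip_depth)
for n in("scene","side"):
    im=ctrl.get_image(n);cv2.imwrite(f"pics/{n}0.png",im[:,:,::-1])
    c=ctrl.calibration(n);print(n,{k:np.round(v,3).tolist() for k,v in c.items()})
E
```

```text
pics
{'clock': np.float64(0.0), 'qpos': array([-1.366,  0.629,  0.038,  1.518, -0.027,  0.996, -0.02 ]), 'qd': array([ 0.001,  0.001,  0.001,  0.   , -0.001, -0.   , -0.001]), 'tau': array([-0.0000e+00, -5.6341e+01,  1.2260e+00, -1.9344e+01,  1.1000e-02,
        1.1000e-02, -0.0000e+00]), 'eef_pos': array([173.651, 625.669, 196.89 ]), 'tool_rot': array([-3.14 , -0.   ,  2.871]), 'force': array([ 0.08 , -0.163,  0.179]), 'torque': array([ 0.022, -0.028,  0.021]), 'gripper_force': np.float64(0.0), 'width': np.float64(85.476)} 18.700000000000003
scene {'mtx': [[446.103, 0.0, 324.946], [0.0, 446.103, 200.573], [0.0, 0.0, 1.0]], 'R': [[0.62, -0.784, 0.015], [-0.406, -0.337, -0.85], [0.671, 0.521, -0.527]], 't': [-376.892, 340.88, 1227.611]}
side {'mtx': [[509.741, 0.0, 325.448], [0.0, 509.741, 187.239], [0.0, 0.0, 1.0]], 'R': [[-0.981, -0.194, 0.001], [-0.121, 0.61, -0.783], [0.151, -0.768, -0.622]], 't': [509.822, 209.047, 1640.293]}
```

View pics/scene0.png

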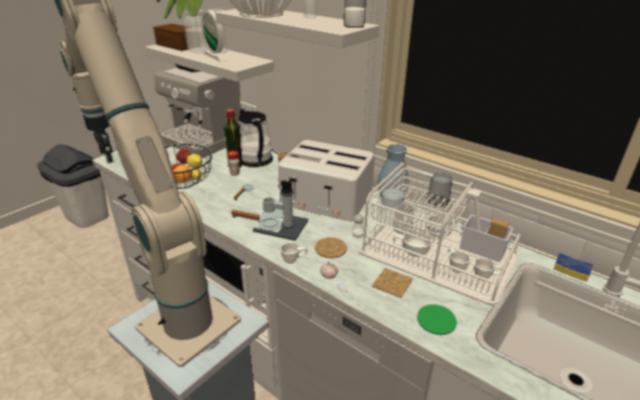

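View pics/side0.png

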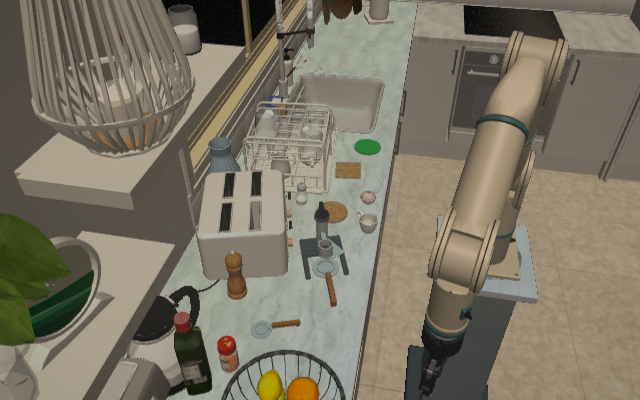

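The scene view shows the dispenser near (287,210), the tray handle at (243,215), the round cork trivet at (331,247), the square one at (393,282) and the green disc at (437,319). In the side view the dispenser is at (323,235), the large tray pan at (325,268) with its handle at (331,290), a smaller look-alike tray at (262,328), the round cork trivet at (333,211), the square one at (348,170) and the green decoy at (367,147). I choose the large tray under the dispenser and the cork round trivet, and check them in one close crop.

```bash
cat > h.py <<'E'
import numpy as np,cv2
from cell import ctrl
def ray(n,u,v,z):
    c=ctrl.calibration(n);K,R,t=map(np.array,(c['mtx'],c['R'],c['t']))
    d=R.T@np.linalg.inv(K)@[u,v,1];o=-R.T@t
    return o+d*(z-o[2])/d[2]
def proj(n,X):
    c=ctrl.calibration(n);K,R,t=map(np.array,(c['mtx'],c['R'],c['t']))
    p=(np.atleast_2d(X)@R.T+t)@K.T
    return p[:,:2]/p[:,2:]
E
python3 - <<'E'
from h import *
a=cv2.imread('pics/side0.png')[185:315,230:390]; b=cv2.imread('pics/scene0.png')[165:295,220:380]
f=lambda i:cv2.resize(i,None,fx=5,fy=4.6/4.6*5*0.9/0.9,interpolation=cv2.INTER_CUBIC)
A=cv2.resize(a,(640,520),interpolation=cv2.INTER_CUBIC)
cv2.imwrite('pics/sidec.png',A)
B=cv2.resize(b,(640,520),interpolation=cv2.INTER_CUBIC); cv2.imwrite('pics/scenec.png',B)
for n,u,v,z in[('side',325,268,5),('side',331,290,22),('side',333,211,8),('side',348,170,8),('scene',331,247,8),('scene',270,226,5),('scene',287,183,196),('side',321,206,196)]:print(n,u,v,ray(n,u,v,z).round())
E
```

```text
side 325 268 [487. 171.   5.]
side 331 290 [450. 267.  22.]
side 333 211 [511. -94.   8.]
side 348 170 [ 498. -342.    8.]
scene 331 247 [516. -99.   8.]
scene 270 226 [476. 151.   5.]
scene 287 183 [505.  86. 196.]
side 321 206 [513. 102. 196.]
```

View pics/sidec.png

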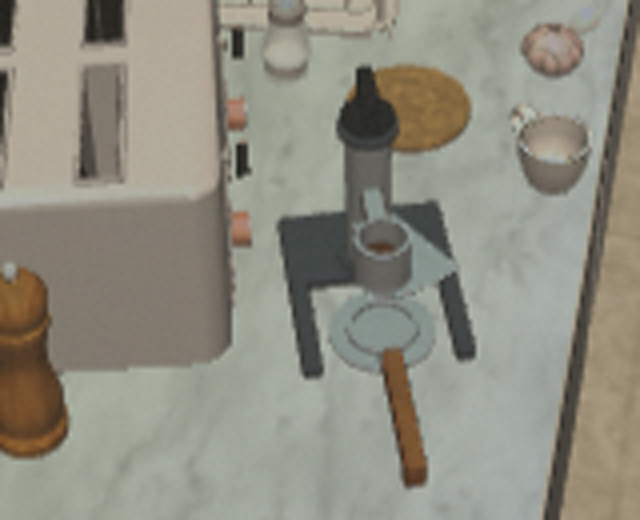

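View pics/scenec.png

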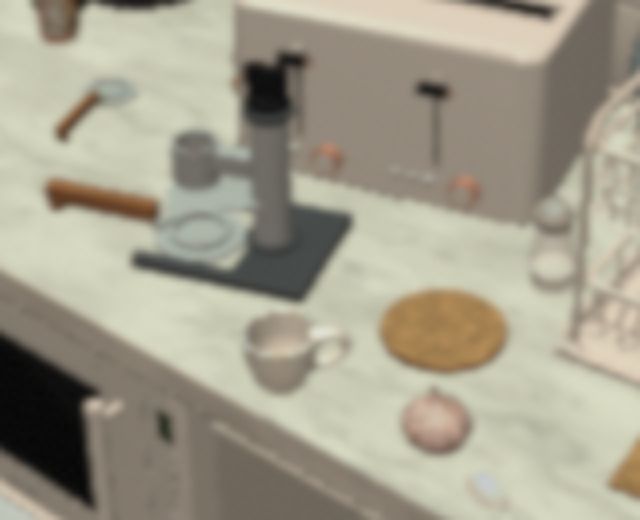

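The crops confirm the choice. In the side crop (4x, offset 230,185) the foot corners are at (280,218) and (437,205), the prong ends at (303,368) and (475,350), the tube mouth at (382,240) with a brown ball in it, and the tray ring at (383,327). In the scene crop (offset 220,165) the round cork trivet is centred at (444,329).

```bash
cat >> h.py <<'E'
from scipy.optimize import least_squares
def fit(P,obs,x0):
    P=np.array(P,float)
    def T(q):
        c,s=np.cos(q[2]),np.sin(q[2]);return np.c_[q[0]+c*P[:,0]-s*P[:,1],q[1]+s*P[:,0]+c*P[:,1],P[:,2]]
    def r(q):
        X=T(q);return np.concatenate([proj(n,X[i])[0]-uv for i,(n,uv) in enumerate(obs)])
    s=least_squares(r,x0,loss='soft_l1',x_scale=[10,10,.1]);return s.x,r(s.x).reshape(-1,2)
E
python3 - <<'E'
from h import *
S=lambda u,v:('side',np.array([230+u/4,185+v/4]));C=lambda u,v:('scene',np.array([220+u/4,165+v/4]))
P=[(127,67,14),(127,-67,14),(-40,67,14),(-40,-67,14),(0,0,106),(72,0,196),(127,67,14),(127,-67,14),(-40,-67,14),(0,0,106),(72,0,196)]
O=[S(279,218),S(437,203),S(303,366),S(475,350),S(382,238),S(366,90),C(352,215),C(299,290),C(135,255),C(193,140),C(266,72)]
q,r=fit(P,O,[490,165,-1.5]);print('disp',q.round(3),r.round(1).tolist())
P=[(0,0,10),(-156,0,26),(0,0,10),(-156,0,26)]
O=[S(383,327),S(414,472),C(200,230),C(48,190)]
q,r=fit(P,O,[490,165,-1.5]);print('tray',q.round(3),r.round(1).tolist())
for n in('scene','side'):
    im=cv2.imread(f'pics/{n}0.png');h=cv2.cvtColor(im,cv2.COLOR_BGR2HSV)
    print(n)
    m=cv2.inRange(h,(8,90,90),(25,255,255));k,l,st,ce=cv2.connectedComponentsWithStats(m)
    for i in range(1,k):
        if st[i,4]>120: print(st[i],ce[i].round(1),ray(n,*ce[i],8).round(1))
E
```

```text
disp [487.646 166.194  -1.225] [[-0.6, -0.8], [0.2, -1.3], [-0.5, 0.6], [0.1, -0.4], [-0.3, -0.8], [0.1, -2.3], [-0.0, -0.8], [-0.2, 0.9], [-2.8, 0.2], [-0.5, -0.3], [-0.8, -2.0]]
tray [486.726 164.922  -1.231] [[-0.2, -1.2], [-0.0, -1.0], [-0.8, -0.3], [-1.1, -2.0]]
scene
[156  24  30   8 154] [172.7  27.2] [2403.5 3432.1    8. ]
[171 153  31  30 577] [187.5 168.7] [557.9 739.6   8. ]
[232 210  27  10 132] [244.7 214.5] [466.7 273.9   8. ]
[489 218  20  20 273] [498.3 227.3] [ 997.4 -500.5    8. ]
[316 238  30  20 479] [330.6 247.3] [513.7 -98.6   8. ]
[555 264  33  17 201] [570.9 272.2] [ 899.6 -771.3    8. ]
[373 269  39  28 642] [392.2 282.3] [ 495.9 -352.2    8. ]
side
[242   0  26  59 238] [248.1  31.8] [ 1310.1 -1602.2     8. ]
[284   0  22  33 153] [292.1  15.8] [ 1116.  -1914.2     8. ]
[249  33  29  36 255] [265.5  52.2] [ 1123.7 -1338.1     8. ]
[226  85  20  30 162] [235.1  96.8] [1120.  -816.3    8. ]
[336 162  25  16 379] [347.9 169.8] [ 498.8 -343.4    8. ]
[324 202  23  21 352] [335.4 211.1] [503.  -95.5   8. ]
[225 252  18  21 252] [233.  261.5] [774.9 202.8   8. ]
[326 272  11  33 153] [330.7 287.9] [454.8 248.    8. ]
[227 277  20  22 317] [235.6 287.5] [732.2 301.3   8. ]
[221 354  17  18 160] [231.  361.5] [662.5 539.5   8. ]
[259 369  26  31 257] [275.2 384.1] [533.1 578.3   8. ]
[286 377  33  23 639] [302.6 389.2] [463.1 578.3   8. ]
```

>>> {"method": "carry_out", "body": {
  "deltas": [0, 0, 0, -0.039, -0.035, -0.007, -1, 0, 0, 0, -0.039, -0.035, -0.007, -1, 0, 0, 0, -0.039, -0.035, -0.007, -1, 0, 0, 0, -0.039, -0.035, -0.007, -1, 0, 0, 0, -0.039, -0.035, -0.007, -1, 0, 0, 0, -0.039, -0.035, -0.007, -1, 0, 0, 0, -0.039, -0.035, -0.007, -1, 0, 0, 0, -0.039, -0.035, -0.007, -1, 0, 0, 0, -0.039, -0.035, -0.007, -1, 0, 0, 0, -0.039, -0.035, -0.007, -1, 0, 0, 0, -0.039, -0.035, -0.007, -1, 0, 0, 0, -0.039, -0.035, -0.007, -1]
}}

```text
clock: 1.6
eef_pos: [512.9, 95.0, 281.8]
tool_rot: [3.142, -0.0, 2.871]
force: [0.2, 0.7, 0.1]
width: 85.4
gripper_force: 0.0
```

>>> {"method": "carry_out", "body": {
  "deltas": [0, 0, 9, 0, 0, 0, -1, 0, 0, 9, 0, 0, 0, -1, 0, 0, 9, 0, 0, 0, -1, 0, 0, 9, 0, 0, 0, -1, 0, 0, 9, 0, 0, 0, -1, 0, 0, 9.5, 0, 0, 0, -1, 0, 0, 0, 0, 0, 0, -1]
}}

```text
clock: 2.48
eef_pos: [512.1, 96.5, 281.5]
tool_rot: [-3.141, 0.0, 1.921]
force: [-0.8, 0.0, 0.3]
width: 85.1
gripper_force: 0.0
```

Run:
```python
from h import *
s=ctrl.read_state();print(s['clock'],s['eef_pos'].round(1),s['tool_rot'].round(3),s['qpos'].round(2),s['force'].round(2))
c=ctrl.calibration('wrist');im=ctrl.get_image('wrist');cv2.imwrite('pics/w0.png',im[:,:,::-1]);np.savez('w0.npz',**c)
print({k:np.round(v,3).tolist() for k,v in c.items()})
```

```text
2.475 [512.1  96.5 281.5] [-3.141  0.     1.921] [-0.52  0.37  0.39  1.77 -0.16  1.04  0.28] [-0.84  0.02  0.32]
{'mtx': [[309.707, 0.0, 323.032], [0.0, 309.707, 201.606], [0.0, 0.0, 1.0]], 'R': [[0.939, 0.343, -0.001], [0.33, -0.902, 0.279], [0.095, -0.262, -0.96]], 't': [-514.79, -141.21, 436.143]}
```

View pics/w0.png

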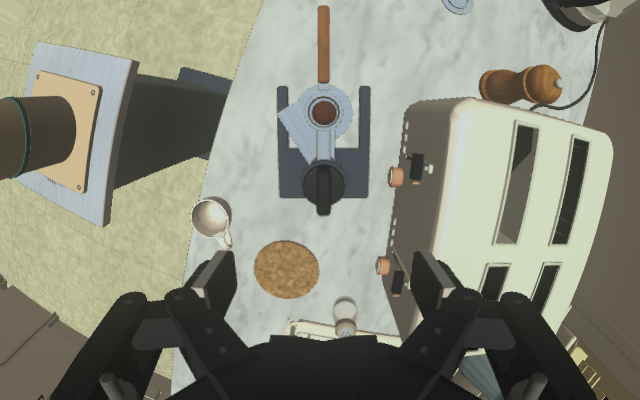

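The wrist view shows the knob bar at about (323,190), the tube with the ball at (323,111), the tray handle end at (323,7), foot corners near (279,197) and (369,197), and the cork trivet centred at (287,269). I take one enlarged crop for precision.

Run:
```python
import cv2
a=cv2.imread('pics/w0.png')[75:225,262:392]
cv2.imwrite('pics/w0c.png',cv2.resize(a,(520,600),interpolation=cv2.INTER_CUBIC))
```

```text
(no output)
```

View pics/w0c.png

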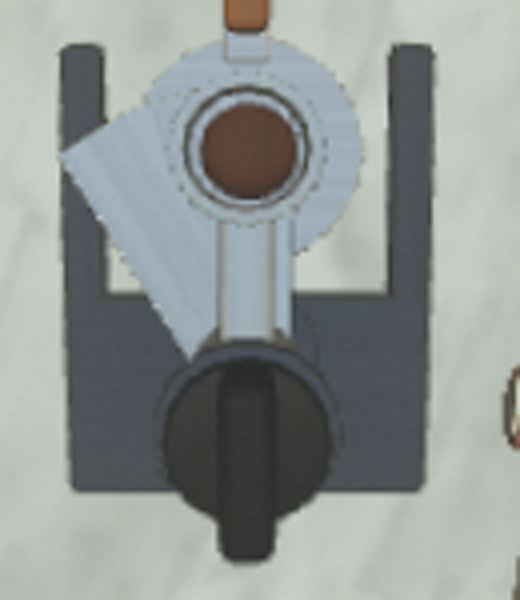

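```bash
cat >> h.py <<'E'
def wproj(c,X):
    K,R,t=c['mtx'],c['R'],c['t'];p=R@X+t
    th=np.arctan2(np.hypot(p[0],p[1]),p[2]);d=p[:2]/np.hypot(p[0],p[1])
    return K[0,0]*th*d+K[:2,2]
def wray(c,u,v,z):
    K,R,t=c['mtx'],c['R'],c['t'];d=np.array([u,v])-K[:2,2];r=np.hypot(*d);th=r/K[0,0]
    d=R.T@np.r_[np.sin(th)*d/r,np.cos(th)];o=-R.T@t;return o+d*(z-o[2])/d[2]
E
python3 - <<'E'
from h import *
c=dict(np.load('w0.npz'));print('cam',(-c['R'].T@c['t']).round(1))
W=lambda u,v:np.array([262+u/4-.4,75+v/4-.4])
P=np.array([(127,-67,14),(127,67,14),(-40,-67,14),(-40,67,14),(0,0,106),(72,0,166),(93,0,196.)])
O=np.array([W(70,490),W(425,490),W(60,45),W(435,45),W(247,147),W(247,441),W(247,561)])
def r(q):
    cc,s=np.cos(q[2]),np.sin(q[2]);X=np.c_[q[0]+cc*P[:,0]-s*P[:,1],q[1]+s*P[:,0]+cc*P[:,1],P[:,2]]
    return np.array([wproj(c,x) for x in X])-O
s=least_squares(lambda q:r(q).ravel(),[487,166,-1.225],loss='soft_l1',x_scale=[10,10,.1]);q=s.x
print(q.round(3),r(q).round(2).tolist())
print('knob',q[:2]+72*np.array([np.cos(q[2]),np.sin(q[2])]),'knob direct',wray(c,*W(247,441),166),wray(c,*W(247,561),196))
print('tray end',wray(c,323,7,28),'axis az',[wray(c,323,y,30)[:2].round(1) for y in(7,80)])
im=cv2.imread('pics/w0.png');h=cv2.cvtColor(im,cv2.COLOR_BGR2HSV)
m=cv2.inRange(h,(8,80,60),(25,255,255));k,l,st,ce=cv2.connectedComponentsWithStats(m)
for i in range(1,k):
    if st[i,4]>600: print(st[i],ce[i].round(1),wray(c,*ce[i],8).round(1))
E
```

```text
cam [488.7 163.5 457.9]
[487.499 167.263  -1.221] [[-0.49, 0.79], [0.24, 0.81], [-0.52, -1.42], [0.34, -1.39], [0.07, -0.72], [0.08, 0.2], [0.08, 0.78]]
knob [512.1864097   99.62735698] knob direct [512.04984197  99.78882827 166.        ] [519.06711136  80.56290311 196.        ]
tray end [435.22802331 308.87258078  28.        ] axis az [array([435.5, 308.2]), array([472.1, 207.8])]
[318   5  11  77 835] [323.   43.3] [452.4 261.8   8. ]
[ 479   65   83   39 2483] [520.7  85.1] [770.1 339.7   8. ]
[ 254  241   64   58 2905] [286.  269.4] [515.7 -89.8   8. ]
[ 568  341   69   59 1239] [599.5 377.3] [1661.4 -228.6    8. ]
```

>>> {"method": "carry_out", "body": {
  "deltas": [0, 0, 0, 0.003, 0.001, 0.012, -0.3, 0, 0, 0, 0, 0, 0.015, -0.3, 0, 0, 0, 0, 0, 0.015, -0.3, 0, 0, 0, 0, 0, 0.015, -0.3, 0, 0, 0, 0, 0, 0.015, -0.3, 0, 0, 0, 0, 0, 0.015, -0.3, 0, 0, 0, 0, 0, 0.012, -0.3, 0, 0, 0, 0, 0, 0.0085, -0.3, 0, 0, 0, 0, 0, 0.004, -0.3, 0, 0, 0, 0, 0, 0, -0.3]
}}

```text
clock: 3.78
eef_pos: [512.4, 99.6, 170.2]
tool_rot: [-3.142, 0.0, 1.92]
force: [-0.6, -0.2, -0.4]
width: 55.2
gripper_force: 0.0
```

Run:
```python
from h import *
c=ctrl.calibration('wrist');s=ctrl.read_state();print(s['eef_pos'],s['tool_rot'],s['qpos'].round(2));im=ctrl.get_image('wrist');np.savez('w1.npz',**c)
cv2.imwrite('pics/w1.png',im[:,:,::-1])
```

```text
[512.40620974  99.55291099 170.24814436] [-3.14157230e+00  1.83265369e-05  1.91951534e+00] [-0.48  0.5   0.34  1.91 -0.23  0.77  0.34]
```

View pics/w1.png

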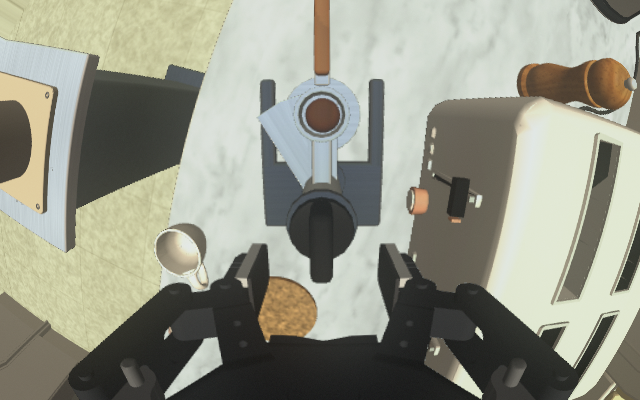

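The wrist view shows the bar between the open pads (pads at x 267 and 380, bar at 322): centred. Now I grip and turn.

>>> {"method": "carry_out", "body": {
  "deltas": [0, 0, 0, 0, 0, 0, 1, 0, 0, 0, 0, 0, 0, 1, 0, 0, 0, 0, 0, 0, 1, 0, 0, 0, 0, 0, 0, 1, 0, 0, 0, 0, 0, 0, 1, 0, 0, 0, 0, 0, 0, 1]
}}

```text
clock: 4.58
eef_pos: [512.4, 99.6, 170.3]
tool_rot: [-3.142, -0.0, 1.92]
force: [-0.4, 0.1, -0.0]
width: -0.1
gripper_force: 0.0
```

>>> {"method": "carry_out", "body": {
  "deltas": [0, 0, 6, 0, 0, 0, 1, 0, 0, 7, 0, 0, 0, 1, 0, 0, 7, 0, 0, 0, 1, 0, 0, 7, 0, 0, 0, 1, 0, 0, 7, 0, 0, 0, 1, 0, 0, 7, 0, 0, 0, 1, 0, 0, 7, 0, 0, 0, 1, 0, 0, 7, 0, 0, 0, 1, 0, 0, 7, 0, 0, 0, 1, 0, 0, 4, 0, 0, 0, 1, 0, 0, 2, 0, 0, 0, 1, 0, 0, 0, 0, 0, 0, 1]
}}

```text
clock: 6.08
eef_pos: [512.3, 99.6, 170.2]
tool_rot: [-3.142, 0.0, 0.733]
force: [-0.4, 0.3, 0.8]
width: -0.1
gripper_force: 0.0
```

```bash
python3 -c "
from h import *
s=ctrl.read_state();print(s['clock'],s['eef_pos'],s['tool_rot'],s['torque'],s['force'],s['width'],s['gripper_force'],s['qpos'].round(2))"
```

```text
6.075 [512.33203213  99.64910162 170.24883859] [-3.14158074e+00  1.27923941e-04  7.33423812e-01] [ 0.01421313 -0.04158029 -0.01030038] [-0.38321005  0.26601383  0.78351997] -0.14731577298378104 0.0 [-0.7   0.57  0.69  1.92 -0.48  0.83 -0.59]
```

The fingers shut to 0 mm, so they missed the bar. I look to see where they are.

Run:
```python
from h import *
c1=dict(np.load('w1.npz'))
for X in [(512.4,99.6,170),(512.4,99.6,189),(512.1,99.7,166),(512.1,99.7,196)]:print(X,wproj(c1,np.array(X,float)).round(1))
a=ctrl.get_image('wrist');b=ctrl.get_image('side');d=ctrl.get_image('scene')
for n,i in(('w',a),('s',b),('c',d)):cv2.imwrite(f'pics/{n}2.png',i[:,:,::-1])
w=cv2.resize(a[100:340,200:440],(300,300));u=proj('side',[512,99,183])[0].astype(int);v=proj('scene',[512,99,183])[0].astype(int);print(u,v)
x=cv2.resize(b[u[1]-40:u[1]+40,u[0]-33:u[0]+33],(400,485),interpolation=2);y=cv2.resize(d[v[1]-40:v[1]+40,v[0]-33:v[0]+33],(400,485),interpolation=2)
cv2.imwrite('pics/m2.png',np.hstack([x,y])[:,:,::-1])
```

```text
(512.4, 99.6, 170) [321.6 232.4]
(512.4, 99.6, 189) [321.5 245. ]
(512.1, 99.7, 166) [321.3 229.7]
(512.1, 99.7, 196) [321.  250.1]
[321 208] [285 184]
```

View pics/m2.png

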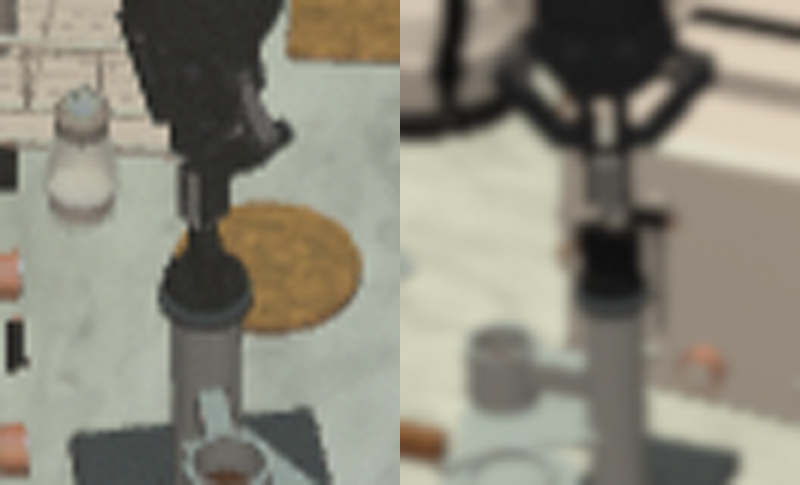

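Run:
```python
from h import *
c1=dict(np.load('w1.npz'));ty=np.array([.939,.343,0]);tx=np.array([-.343,.939,0])
for z in(165,175,185,195,205):
    o=np.array([512.4,99.6,z]);print(z,[wproj(c1,o+s*27.6*ty+e*11*tx).round(0).tolist() for s in(1,-1) for e in (1,-1)])
c=ctrl.calibration('wrist');s=ctrl.read_state()
for z in(170,180,190,196):print(z,wproj(c,np.r_[s['eef_pos'][:2],z]).round(1))
print('scene',[proj('scene',[512.4,99.6,z])[0].round(1).tolist() for z in(166,170,196)],'side',[proj('side',[512.4,99.6,z])[0].round(1).tolist() for z in(166,170,196)])
a=cv2.imread('pics/w1.png')[220:320,220:340];b=cv2.imread('pics/w2.png')[170:290,260:380]
cv2.imwrite('pics/m3.png',np.hstack([cv2.resize(a,(400,400),interpolation=2),cv2.resize(b,(400,400),interpolation=2)]))
```

```text
165 [[366.0, 213.0], [365.0, 245.0], [277.0, 213.0], [279.0, 245.0]]
175 [[368.0, 218.0], [367.0, 252.0], [275.0, 218.0], [277.0, 252.0]]
185 [[371.0, 224.0], [369.0, 259.0], [272.0, 224.0], [275.0, 259.0]]
195 [[373.0, 230.0], [371.0, 267.0], [269.0, 230.0], [272.0, 267.0]]
205 [[376.0, 238.0], [374.0, 276.0], [266.0, 238.0], [269.0, 276.0]]
170 [322.8 233.5]
180 [322.8 239.9]
190 [322.8 247. ]
196 [322.8 251.6]
scene [[285.8, 188.5], [285.7, 187.5], [285.5, 180.9]] side [[321.5, 213.0], [321.5, 212.0], [321.4, 205.4]]
```

View pics/m3.png

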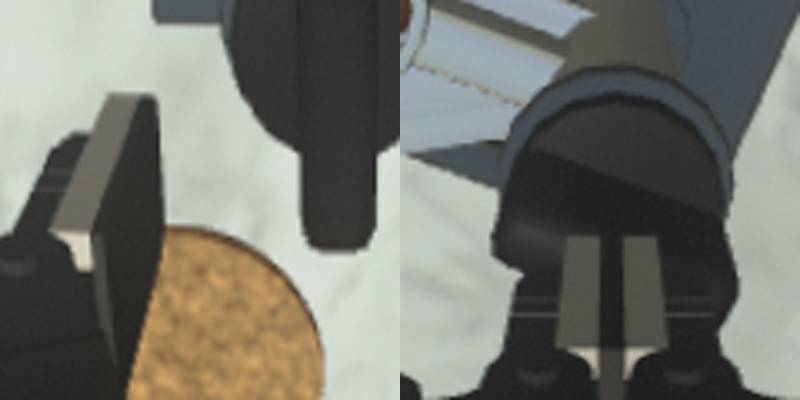

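Both views put the shut fingertips at about z ≈ 197 (side crop row 228, scene crop row 222), while the TCP reads 170. So the real tips are about 26 mm higher than the reported TCP, and they closed just above the bar. I turn back open, go down 26 mm and regrip.

>>> {"method": "carry_out", "body": {
  "deltas": [0, 0, 0, 0, 0, -0.01, -0.3, 0, 0, -10, 0, 0, 0, -0.3, 0, 0, -10, 0, 0, 0, -0.3, 0, 0, -10, 0, 0, 0, -0.3, 0, 0, -10, 0, 0, 0, -0.3, 0, 0, -10, 0, 0, 0, -0.3, 0, 0, -10, 0, 0, 0, -0.3, 0, 0, -8, 0, 0, 0, -0.3, 0, 0, 0, 0, 0, 0, -0.3]
}}

```text
clock: 7.35
eef_pos: [512.8, 99.4, 181.0]
tool_rot: [3.141, -0.0, 1.918]
force: [0.0, 0.8, 0.8]
width: 55.5
gripper_force: 0.0
```

>>> {"method": "carry_out", "body": {
  "deltas": [0, 0, 0, 0, 0, 0.01, -0.3, 0, 0, 0, 0, 0, 0.009, -0.3, 0, 0, 0, 0, 0, 0.007, -0.3, 0, 0, 0, 0, 0, 0.006, -0.3, 0, 0, 0, 0, 0, 0.003, -0.3, 0, 0, 0, 0, 0, 0, -0.3]
}}

```text
clock: 8.1
eef_pos: [512.3, 99.5, 145.1]
tool_rot: [-3.141, -0.0, 1.919]
force: [0.3, 0.2, -0.7]
width: 55.4
gripper_force: 0.0
```

>>> {"method": "carry_out", "body": {
  "deltas": [0, 0, 0, 0, 0, 0, 1, 0, 0, 0, 0, 0, 0, 1, 0, 0, 0, 0, 0, 0, 1, 0, 0, 0, 0, 0, 0, 1, 0, 0, 0, 0, 0, 0, 1]
}}

```text
clock: 8.72
eef_pos: [511.3, 99.3, 145.7]
tool_rot: [-3.14, -0.001, 1.92]
force: [-1.5, -0.9, 5.3]
width: 11.4
gripper_force: 59.1
```

>>> {"method": "carry_out", "body": {
  "deltas": [0, 0, 4, 0, 0, 0, 1, 0, 0, 7, 0, 0, 0, 1, 0, 0, 7, 0, 0, 0, 1, 0, 0, 7, 0, 0, 0, 1, 0, 0, 7, 0, 0, 0, 1, 0, 0, 7, 0, 0, 0, 1, 0, 0, 7, 0, 0, 0, 1, 0, 0, 7, 0, 0, 0, 1, 0, 0, 7, 0, 0, 0, 1, 0, 0, 6, 0, 0, 0, 1, 0, 0, 4, 0, 0, 0, 1, 0, 0, 0, 0, 0, 0, 1]
}}

```text
clock: 10.22
eef_pos: [512.8, 98.9, 145.8]
tool_rot: [3.14, -0.0, 0.699]
force: [1.0, -2.7, 3.4]
width: 11.3
gripper_force: 59.0
```

```bash
python3 -c "
from h import *
s=ctrl.read_state();print(s['clock'],s['eef_pos'],s['tool_rot'],s['torque'],s['force'],s['width'],s['gripper_force'],s['qpos'].round(2))"
```

```text
10.225 [512.75693128  98.91443619 145.75337155] [ 3.14028068e+00 -1.30606989e-04  6.98740373e-01] [-0.49279425  0.0691349   0.14497896] [ 0.95168432 -2.71874373  3.38671778] 11.319835194816426 58.99283587932587 [-0.69  0.61  0.69  1.94 -0.54  0.78 -0.57]
```

Turned 1.22 rad and the torque is still only that of the spring, so it needs a few degrees more to reach the stop.

>>> {"method": "carry_out", "body": {
  "deltas": [0, 0, 2, 0, 0, 0, 1, 0, 0, 2, 0, 0, 0, 1, 0, 0, 1, 0, 0, 0, 1, 0, 0, 0, 0, 0, 0, 1]
}}

```text
clock: 10.72
eef_pos: [512.8, 98.9, 145.7]
tool_rot: [3.14, 0.0, 0.613]
force: [-0.7, -4.3, 6.0]
width: 11.3
gripper_force: 62.6
```

```bash
python3 -c "
from h import *
s=ctrl.read_state();print(s['clock'],s['tool_rot'],s['torque'],s['force'])"
```

```text
10.725 [3.13996870e+00 2.28872159e-04 6.13088662e-01] [-0.80112841  0.1698958   1.12697017] [-0.69900863 -4.29775931  6.04387427]
```

The torque jumped to 1.1 N m, so the knob is at its stop. Release and rise.

>>> {"method": "carry_out", "body": {
  "deltas": [0, 0, 0, 0, 0, 0, -1, 0, 0, 0, 0, 0, 0, -1, 0, 0, 0, 0, 0, 0, -1, 0, 0, 0, 0, 0, 0, -1, 0, 0, 0, 0, 0, 0, -1, 0, 0, 0, 0, 0, -0.02, -1, 0, 0, 0, 0, 0, -0.04, -1, 0, 0, 0, 0, 0, -0.04, -1, 0, 0, 0, 0, 0, -0.03, -1]
}}

```text
clock: 11.85
eef_pos: [512.5, 99.4, 276.9]
tool_rot: [3.141, -0.001, 0.61]
force: [0.4, -0.0, -0.3]
width: 85.3
gripper_force: 0.0
```

>>> {"method": "carry_out", "body": {
  "deltas": [0, 0, -10, 0, 0, 0, -1, 0, 0, -10, 0, 0, 0, -1, 0, 0, -10, 0, 0, 0, -1, 0, 0, -10, 0, 0, 0, -1, 0, 0, -10, 0, 0, 0, -1, 0, 0, -10, 0, 0, 0, -1, 0, 0, -10, 0, 0, 0, -1, 0, 0, -5, 0, 0, 0, -1, 0, 0, 0, 0, 0, 0, -1]
}}

```text
clock: 12.98
eef_pos: [512.2, 99.4, 275.3]
tool_rot: [-3.141, -0.0, 1.918]
force: [0.1, 0.0, 0.3]
width: 85.4
gripper_force: 0.0
```

Run:
```python
from h import *
c=ctrl.calibration('wrist');s=ctrl.read_state();print(s['clock'],s['eef_pos'],s['tool_rot']);im=ctrl.get_image('wrist')[:,:,::-1].copy();cv2.imwrite('pics/w4.png',im);np.savez('w4.npz',**c)
b=ctrl.get_image('side')[:,:,::-1].copy();cv2.imwrite('pics/s4.png',b)
def dd(i):
    h=cv2.cvtColor(i,cv2.COLOR_BGR2HSV);return h
# knob bar and brown blobs in the wrist picture
h=dd(im)
for nm,lo,hi in(('brown',(0,70,25),(12,255,140)),('wood',(5,90,60),(25,255,255))):
    k,l,st,ce=cv2.connectedComponentsWithStats(cv2.inRange(h,lo,hi))
    for i in range(1,k):
        if st[i,4]>60 and 200<ce[i,0]<400: print(nm,st[i],ce[i].round(1),wray(c,*ce[i],20).round(1))
print([wproj(c,np.array(X)).round(1).tolist() for X in((487.5,167.3,20.),(487.5,167.3,78.),(487.5,167.3,106.))])
u=proj('side',[[487.5,167.3,20],[487.5,167.3,78]]).round(1);print(u)
p=wproj(c,np.array((487.5,167.3,60.))).astype(int)
A=cv2.resize(im[0:240,230:410],(420,560),interpolation=2);B=cv2.resize(b[195:305,290:365],(380,560),interpolation=2)
cv2.imwrite('pics/m4.png',np.hstack([A,B]))
```

```text
12.975 [512.17195665  99.38713866 275.28375904] [-3.14138760e+00 -3.11024882e-04  1.91815871e+00]
wood [317   6  11  78 846] [322.   44.6] [453.9 258.8  20. ]
wood [390 170  14  20 209] [397.2 179.6] [621.3 116.5  20. ]
wood [ 254  244   64   58 2924] [285.4 272.7] [515.  -82.6  20. ]
wood [378 260  12  18 167] [383.9 268.9] [660.8 -23.5  20. ]
[[322.3, 113.3], [322.2, 113.1], [322.2, 113.0]]
[[325.2 263.8]
 [325.2 250.6]]
```

View pics/m4.png

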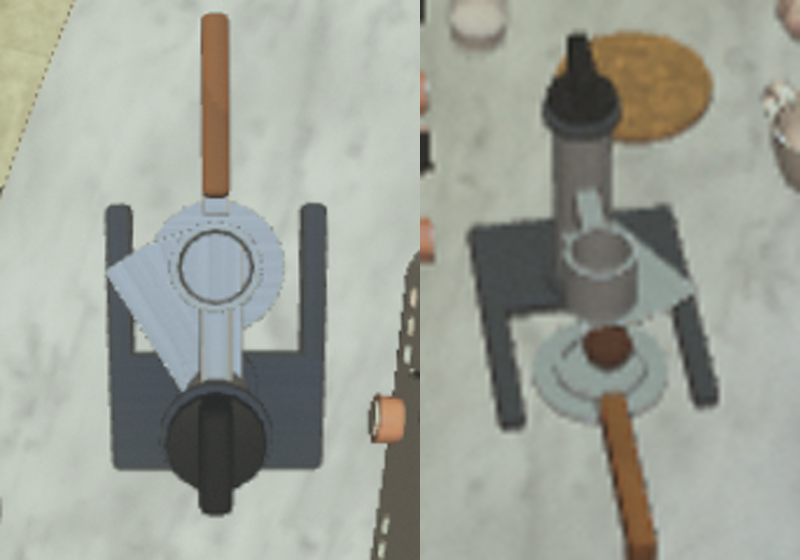

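The knob has sprung back, the tube is empty (crop 215,267) and the ball sits in the tray pocket (side crop 607,347). Now I go above the handle.

>>> {"method": "carry_out", "body": {
  "deltas": [0, 0, 0, 0.03, 0, 0, -1, 0, 0, 0, 0.04, 0, 0, -1, 0, 0, 0, 0.04, 0, 0, -1, 0, 0, 0, 0.04, 0, 0, -1, 0, 0, 0, 0.0223, 0, 0.04, -1, 0, 0, 0, 0, 0, 0.05, -1, 0, 0, 0, 0, 0, 0.05, -1, 0, 0, 0, 0, 0, 0.04, -1, 0, 0, 0, 0, 0, 0.02, -1, 0, 0, 0, 0, 0, 0, -1]
}}

```text
clock: 14.32
eef_pos: [452.4, 260.8, 73.9]
tool_rot: [-3.138, 0.001, 1.919]
force: [-0.3, 0.6, 1.0]
width: 85.5
gripper_force: 0.0
```

Run:
```python
from h import *
c=ctrl.calibration('wrist');s=ctrl.read_state();print(s['clock'],s['eef_pos'],s['tool_rot'],s['qpos'].round(2));im=ctrl.get_image('wrist')[:,:,::-1].copy();cv2.imwrite('pics/w5.png',im);np.savez('w5.npz',**c)
h=cv2.cvtColor(im,cv2.COLOR_BGR2HSV)
k,l,st,ce=cv2.connectedComponentsWithStats(cv2.inRange(h,(0,90,40),(25,255,255)))
for i in range(1,k):
    if st[i,4]>150: print(st[i],ce[i].round(1),wray(c,*ce[i],30).round(1))
for t in(-42,-100,-156):print(t,wproj(c,np.array([487.5+.344*t,167.3-.939*t,30])).round(1))
```

```text
14.325 [452.41345132 260.81981032  73.92229598] [-3.13820017e+00  1.09036328e-03  1.91852658e+00] [-0.79  0.66  0.32  1.99 -0.37  0.56  0.13]
[611   8  29  31 315] [628.5  26. ] [690.7 562.2  30. ]
[454  80  79  23 954] [492.9  90.6] [543.7 396.3  30. ]
[ 312  136   21  141 2770] [322.6 205.1] [451.3 264.9  30. ]
[ 549  216   91  113 4807] [597.8 263.3] [768.6 305.3  30. ]
[303 304  31  20 520] [317.4 314.5] [481.  169.5  30. ]
-42 [323.4 277.9]
-100 [323.1 210.4]
-156 [322.8 134.9]
```

The handle lies exactly where predicted (rows 136–277 against 135–278 predicted, column 322.6). Descend and grip.

>>> {"method": "carry_out", "body": {
  "deltas": [0, 0, 0, 0, 0, 0.02, -0.7, 0, 0, 0, 0, 0, 0.02, -0.7, 0, 0, 0, 0, 0, 0.015, -0.7, 0, 0, 0, 0, 0, 0.012, -0.7, 0, 0, 0, 0, 0, 0.008, -0.7, 0, 0, 0, 0, 0, 0.007, -0.7, 0, 0, 0, 0, 0, 0.005, -0.7, 0, 0, 0, 0, 0, 0, -0.7]
}}

```text
clock: 15.38
eef_pos: [453.3, 261.4, -11.9]
tool_rot: [-3.141, 0.0, 1.919]
force: [-0.6, -0.6, 0.4]
width: 72.5
gripper_force: 0.0
```

>>> {"method": "carry_out", "body": {
  "deltas": [0, 0, 0, 0, 0, 0, 0.2, 0, 0, 0, 0, 0, 0, 0.2, 0, 0, 0, 0, 0, 0, 0.35, 0, 0, 0, 0, 0, 0, 0.4, 0, 0, 0, 0, 0, 0, 0.45, 0, 0, 0, 0, 0, 0, 0.5]
}}

```text
clock: 16.12
eef_pos: [453.4, 261.5, -11.7]
tool_rot: [-3.142, -0.0, 1.92]
force: [0.1, -0.0, -0.3]
width: 20.8
gripper_force: 0.0
```

>>> {"method": "carry_out", "body": {
  "deltas": [0, 0, 0, 0, 0, 0.002, 0.5, 0, 0, 0, 0, 0, 0.002, 0.5, 0, 0, 0, 0, 0, 0, 0.55, 0, 0, 0, 0, 0, 0, 0.6, 0, 0, 0, 0, 0, 0, 0.65, 0, 0, 0, 0, 0, 0, 0.7, 0, 0, 0, 0, 0, 0, 1, 0, 0, 0, 0, 0, 0, 1, 0, 0, 0, 0, 0, 0, 1]
}}

```text
clock: 17.25
eef_pos: [453.3, 261.5, -15.6]
tool_rot: [-3.141, -0.0, 1.919]
force: [-2.2, -1.4, 4.0]
width: 14.1
gripper_force: 59.0
```

```bash
cat > chk.py <<'E'
from h import *
s=ctrl.read_state();print(s['clock'],s['eef_pos'].round(1),s['tool_rot'].round(4),s['torque'].round(2),s['force'].round(2),s['width'],s['gripper_force'],s['qpos'].round(2))
b=ctrl.get_image('side')[:,:,::-1].copy();cv2.imwrite(f"pics/s_{s['clock']:.2f}.png",b)
h=cv2.cvtColor(b,cv2.COLOR_BGR2HSV);m=cv2.inRange(h,(0,100,25),(11,255,120));k,l,st,ce=cv2.connectedComponentsWithStats(m)
for i in range(1,k):
    if st[i,4]>15: print('brown',st[i],ce[i].round(1))
E
python3 chk.py
```

```text
17.25 [453.3 261.5 -15.6] [-3.1413e+00 -1.0000e-04  1.9194e+00] [-0.17  0.38 -0.09] [-2.15 -1.36  3.96] 14.143927867635512 59.00364339351654 [-0.71  0.81  0.21  2.02 -0.44  0.36  0.19]
brown [356   1   6   7  16] [358.4   4.1]
brown [174 317  18  16 140] [183.4 326.5]
brown [218 344  18  12  77] [227.5 350.5]
```

>>> {"method": "carry_out", "body": {
  "deltas": [0, 0, 0, 0, 0, -0.001, 1, 0, 0, 0, 0, 0, -0.002, 1, 0, 0, 0, 0, 0, -0.002, 1, 0, 0, 0, 0, 0, -0.001, 1, 0, 0, 0, 0, 0, 0, 1, 0, 0, 0, 0.001, 0, 0, 1, 0, 0, 0, 0.002, 0, 0, 1, 0, 0, 0, 0.003, 0, 0, 1, 0, 0, 0, 0.003, 0, 0, 1, 0, 0, 0, 0.002, 0, 0, 1, 0, 0, 0, 0.001, 0, 0, 1, 0, 0, 0, 0, 0, 0, 1]
}}

```text
clock: 18.8
eef_pos: [449.3, 272.8, -9.7]
tool_rot: [-3.141, 0.0, 1.92]
force: [-0.1, 0.2, -1.4]
width: 14.3
gripper_force: 58.5
```

```bash
cat > chk.py <<'E'
from h import *
c=ctrl.calibration('wrist')
s=ctrl.read_state();print(s['clock'],s['eef_pos'].round(1),s['tool_rot'].round(4),s['torque'].round(2),s['force'].round(2),round(s['width'],2),round(s['gripper_force'],1),s['qpos'].round(2))
for n in('wrist','scene'):
    b=ctrl.get_image(n)[:,:,::-1].copy();cv2.imwrite(f"pics/{n}_{s['clock']:.2f}.png",b)
    h=cv2.cvtColor(b,cv2.COLOR_BGR2HSV);m=cv2.inRange(h,(0,90,25),(12,255,140));k,l,st,ce=cv2.connectedComponentsWithStats(m)
    for i in range(1,k):
        if st[i,4]>25: print(n,'brown',st[i],ce[i].round(1),b[int(ce[i,1]),int(ce[i,0])])
R=cv2.Rodrigues(np.zeros(3))[0];y=s['tool_rot'][2];tx=np.array([np.cos(y),np.sin(y)])
p=s['eef_pos'];pan=p[:2]-100*tx;Z=p[2]+16
print('expect ball at',wproj(c,np.r_[pan,Z+20]).round(1),proj('scene',np.r_[pan,Z+20]).round(1),'pan',pan.round(1))
E
python3 chk.py
```

```text
18.8 [449.3 272.8  -9.7] [-3.1415  0.      1.9197] [ 0.02  0.02 -0.04] [-0.13  0.17 -1.4 ] 14.26 58.5 [-0.74  0.8   0.22  2.01 -0.44  0.38  0.17]
expect ball at [321.8 387.7] [[265.6 217.5]] pan [483.5 178.9]
```

>>> {"method": "carry_out", "body": {
  "deltas": [0, 0, 0, 0.003, 0, 0, 1, 0, 0, 0, 0.005, 0, 0, 1, 0, 0, 0, 0.007, 0, 0, 1, 0, 0, 0, 0.009, 0, 0, 1, 0, 0, 0, 0.01, 0, 0, 1, 0, 0, 0, 0.011, 0, 0, 1, 0, 0, 0, 0.011, 0, 0, 1, 0, 0, 0, 0.01, 0, 0, 1, 0, 0, 0, 0.009, 0, 0, 1, 0, 0, 0, 0.007, 0, 0, 1, 0, 0, 0, 0.004, 0, 0, 1, 0, 0, 0, 0.002, 0, 0, 1]
}}

```text
clock: 20.4
eef_pos: [419.3, 355.6, -9.7]
tool_rot: [-3.142, 0.0, 1.92]
force: [0.3, -0.3, -2.0]
width: 14.4
gripper_force: 58.5
```

```bash
python3 chk.py
python3 - <<'E'
import cv2,glob
f=sorted(glob.glob('pics/scene_*.png'),key=lambda s:float(s[12:-4]))[-1];b=cv2.imread(f);print(f)
h=cv2.cvtColor(b,cv2.COLOR_BGR2HSV)
print(cv2.inRange(b,(0,0,0),(90,90,140))[190:225,225:270][::2,::2]//255 if 0 else '')
from h import *
p=proj('scene',[454,260,26])[0].round().astype(int);print(p)
print('\n'.join(' '.join('%3d/%3d'%(b[y,x,2],b[y,x,0]) for x in range(p[0]-6,p[0]+8)) for y in range(p[1]-7,p[1]+7)))
E
```

```text
20.4 [419.3 355.6  -9.7] [-3.1416e+00  1.0000e-04  1.9195e+00] [ 0.05 -0.01 -0.03] [ 0.32 -0.3  -1.97] 14.43 58.5 [-0.92  0.82  0.26  1.95 -0.47  0.43  0.04]
wrist brown [531 235  11   6  30] [535.7 237.6] [49 65 83]
wrist brown [543 234  15   6  38] [549.6 236.9] [50 65 83]
scene brown [226 109   9  10  74] [229.9 113.6] [ 25  31 100]
scene brown [184 149   7  11  44] [186.1 152.7] [ 43  51 133]
scene brown [227 150  13  10  80] [233.9 154.8] [ 40  58 167]
expect ball at [321.9 387.7] [[243.9 213.1]] pan [453.4 261.6]
pics/scene_18.80.png

[244 213]
 27/ 27  26/ 26  34/ 33  43/ 41  45/ 42  44/ 41  72/ 65 124/111 170/152 194/174 201/179 201/179 201/180 200/178
 37/ 32  29/ 28  43/ 41  61/ 56  61/ 56  50/ 46  69/ 62 120/107 166/148 192/171 199/178 200/178 200/179 200/178
 47/ 36  33/ 31  49/ 45  68/ 63  71/ 64  60/ 52  69/ 59 114/100 159/142 186/166 195/174 197/176 198/176 199/177
 53/ 35  35/ 33  48/ 44  69/ 63  78/ 66  77/ 55  84/ 58 115/ 91 154/131 178/156 189/166 193/170 195/173 197/175
 52/ 33  35/ 32  45/ 43  68/ 60  85/ 66 100/ 60 111/ 58 125/ 79 148/109 164/131 174/143 180/152
[... 324 characters left out ...]
/ 51 130/ 54 134/ 57 137/ 61
111/ 88 100/ 81  91/ 75  92/ 75  98/ 74  98/ 62  97/ 47 100/ 41 102/ 40 104/ 40 108/ 41 112/ 43 115/ 45 119/ 47
157/135 147/125 139/117 134/110 127/100 118/ 83 109/ 66 104/ 56 102/ 50 101/ 46 102/ 43 102/ 41 103/ 39 105/ 40
188/167 185/163 182/159 177/154 167/142 154/127 143/113 134/102 126/ 91 119/ 81 113/ 71 108/ 61 106/ 55 105/ 50
203/182 203/181 201/180 198/176 192/170 185/162 178/155 172/149 165/140 156/129 147/118 139/108 134/100 128/ 92
208/186 207/186 207/185 204/183 201/180 198/177 196/174 193/171 188/167 184/161 179/156 176/152 172/148 166/141
209/187 209/188 208/187 206/184 204/182 202/180 199/178 198/177 196/175 195/173 193/172 192/171 191/170 189/167
```

```bash
cat > asc.py <<'E'
# text map of picture: B reddish-dark (ball), W wood, # dark, . light
import cv2,sys
f,u,v,w,hh=sys.argv[1],*map(int,sys.argv[2:6]);b=cv2.imread(f).astype(int)
for y in range(v-hh,min(v+hh,400)):
    print(y,''.join((lambda B,G,R:'B' if R-B>18 and R<100 else 'W' if R-B>40 else '#' if R<90 else '-' if R<150 else '.')(*b[y,x]) for x in range(u-w,u+w)))
E
python3 asc.py pics/scene_20.40.png 244 213 35 16; python3 asc.py pics/wrist_20.40.png 322 375 60 25
```

```text
197 ########-######-.........WWW-.........................................
198 ########-######-.........-W-............................-------.......
199 -#############--.........---...........................---------......
200 .-#############-.......................................----------.....
201 .--############-.......................................----------.....
202 ..--B##########-......................................-----------.....
203 WWWW---########-......................................------------....
204 WWWWWWWB#######-......................................----------------
205 WWWWWWWB#####BB-......................................----------------
206 WWWWWWWB####BWWWWW....................................----------------
207 WBBBBBBB####BWWWWWWWWW................................----------------
208 WBBBBBBB####BWWWWWWWWWWWWW............................----------------
209 -WB----BB###BBWWWWWWWWWWWW.............................------------..-
210 ----..--------WWWWWWWWWWWW-.........-..................-----------....
211 ...........----WWWWWWWWWW--.......-----.......
[... 6849 characters left out ...]
###########################################################################
395 ########################################################################################################################
396 ########################################################################################################################
397 ########################################################################################################################
398 ########################################################################################################################
399 ########################################################################################################################
```

The ball shows in the scene view at (245,214) against the expected pocket (244,213). The tray is drawn 95 mm clear and level, so now I lift it smoothly.

>>> {"method": "carry_out", "body": {
  "deltas": [0, 0, 0, 0, 0, -0.004, 1, 0, 0, 0, 0, 0, -0.008, 1, 0, 0, 0, 0, 0, -0.012, 1, 0, 0, 0, 0, 0, -0.016, 1, 0, 0, 0, 0, 0, -0.02, 1, 0, 0, 0, 0, 0, -0.024, 1, 0, 0, 0, 0, 0, -0.028, 1, 0, 0, 0, 0, 0, -0.028, 1, 0, 0, 0, 0, 0, -0.027, 1, 0, 0, 0, 0, 0, -0.023, 1, 0, 0, 0, 0, 0, -0.019, 1, 0, 0, 0, 0, 0, -0.015, 1]
}}

```text
clock: 22.0
eef_pos: [419.3, 355.5, 216.1]
tool_rot: [3.14, -0.001, 1.919]
force: [1.3, -0.6, -1.3]
width: 14.6
gripper_force: 58.6
```

>>> {"method": "carry_out", "body": {
  "deltas": [0, 0, 0, 0, 0, -0.01, 1, 0, 0, 0, 0, 0, -0.006, 1, 0, 0, 0, 0, 0, -0.003, 1, 0, 0, 0, 0, 0, 0, 1, 0, 0, 0, 0, 0, 0, 1]
}}

```text
clock: 22.62
eef_pos: [419.0, 355.3, 232.8]
tool_rot: [-3.141, 0.0, 1.92]
force: [0.0, 0.0, -2.2]
width: 13.9
gripper_force: 58.6
```

```bash
python3 chk.py
python3 - <<'E'
from h import *
im=cv2.imread('pics/w5.png');c=dict(np.load('w5.npz'))
# trivet centre from boundary in w4 and w0, ellipse by ground-plane circle fit
for n in('w0','w4'):
    im=cv2.imread(f'pics/{n}.png');c=dict(np.load(f'{n}.npz'));h=cv2.cvtColor(im,cv2.COLOR_BGR2HSV)
    k,l,st,ce=cv2.connectedComponentsWithStats(cv2.inRange(h,(8,80,60),(25,255,255)))
    i=[i for i in range(1,k) if st[i,4]>1500 and 270<ce[i,0]<300][0]
    P=max(cv2.findContours((l==i).astype(np.uint8),0,1)[0],key=len)[:,0]
    X=np.array([wray(c,*p,8)[:2] for p in P.astype(float)]).astype(np.float32);print(n,cv2.fitEllipse(X))
E
```

```text
22.625 [419.  355.3 232.8] [-3.1407e+00  4.0000e-04  1.9196e+00] [0.05 0.   0.03] [ 0.04  0.01 -2.19] 13.91 58.6 [-1.08  0.48  0.49  1.77 -0.27  0.96 -0.13]
wrist brown [543  89  21  38 387] [550.7 107. ] [38 43 76]
wrist brown [515  94  20   6  57] [524.1  96.6] [ 61  94 148]
scene brown [226 109   9  10  73] [230.  113.5] [ 25  30 100]
scene brown [176 148  15  16 143] [182.3 155. ] [ 41  49 128]
scene brown [215 150  28   8  80] [232.9 152.6] [ 56  79 172]
expect ball at [321.8 387.6] [[238.2 154. ]] pan [453.2 261.3]
w0 ((515.9871826171875, -92.63333892822266), (105.6966552734375, 108.723388671875), 8.312578201293945)
w4 ((516.0134887695312, -92.4135513305664), (105.97384643554688, 108.92574310302734), 5.917821884155273)
```

>>> {"method": "carry_out", "body": {
  "deltas": [0, 0, 0, -0.004, -0.0007, 0, 1, 0, 0, 0, -0.008, -0.0015, 0, 1, 0, 0, 0, -0.012, -0.0022, 0, 1, 0, 0, 0, -0.016, -0.0029, 0, 1, 0, 0, 0, -0.02, -0.0037, 0, 1, 0, 0, 0, -0.024, -0.0044, 0, 1, 0, 0, 0, -0.026, -0.0047, 0, 1, 0, 0, 0, -0.028, -0.0051, 0, 1, 0, 0, 0, -0.028, -0.0051, 0, 1, 0, 0, 0, -0.028, -0.0051, 0, 1, 0, 0, 0, -0.028, -0.0051, 0, 1, 0, 0, 0, -0.026, -0.0047, 0, 1]
}}

```text
clock: 24.22
eef_pos: [461.4, 104.6, 233.5]
tool_rot: [3.141, 0.0, 1.918]
force: [0.9, 0.3, -1.5]
width: 14.3
gripper_force: 58.6
```

>>> {"method": "carry_out", "body": {
  "deltas": [0, 0, 0, -0.024, -0.0044, 0, 1, 0, 0, 0, -0.021, -0.0038, 0, 1, 0, 0, 0, -0.018, -0.0033, 0, 1, 0, 0, 0, -0.015, -0.0027, 0, 1, 0, 0, 0, -0.012, -0.0022, 0, 1, 0, 0, 0, -0.009, -0.0016, 0, 1, 0, 0, 0, -0.006, -0.0011, 0, 1, 0, 0, 0, -0.003, -0.0005, 0, 1, 0, 0, 0, 0, 0, 0, 1, 0, 0, 0, 0, 0, 0, 1]
}}

```text
clock: 25.48
eef_pos: [480.0, -0.7, 233.2]
tool_rot: [-3.141, -0.0, 1.92]
force: [0.3, 0.7, -1.5]
width: 14.5
gripper_force: 58.6
```

```bash
python3 chk.py
python3 - <<'E'
from h import *
for f,n,cx in(('scene0','scene',331),('s4','side',336),('side0','side',336)):
    im=cv2.imread(f'pics/{f}.png');h=cv2.cvtColor(im,cv2.COLOR_BGR2HSV)
    k,l,st,ce=cv2.connectedComponentsWithStats(cv2.inRange(h,(8,80,60),(25,255,255)))
    for i in range(1,k):
        if st[i,4]>200 and abs(ce[i,0]-cx)<8 and 200<ce[i,1]<260:
            P=max(cv2.findContours((l==i).astype(np.uint8),0,1)[0],key=len)[:,0]
            H=cv2.convexHull(P)[:,0]
            X=np.array([ray(n,*p,8)[:2] for p in H.astype(float)]).astype(np.float32);print(f,cv2.fitEllipse(X),cv2.minEnclosingCircle(X))
E
```

```text
25.475 [480.   -0.7 233.2] [-3.1415e+00 -3.0000e-04  1.9203e+00] [0.13 0.03 0.02] [ 0.26  0.7  -1.48] 14.54 58.6 [-0.45  0.38  0.54  1.94 -0.25  0.89  0.57]
scene brown [226 109   9  10  71] [230.1 113.5] [ 24  31 102]
scene brown [227 150  13  10  78] [233.9 154.8] [ 41  60 170]
scene brown [286 171  12   8  40] [291.1 174.6] [37 60 93]
scene brown [304 175  16   6  38] [310.9 177.6] [ 39  65 102]
scene brown [330 178   7   7  38] [332.8 180.8] [34 54 90]
expect ball at [321.9 387.7] [[331.5 179.7]] pan [514.2 -94.7]
scene0 ((514.918212890625, -96.65829467773438), (105.33128356933594, 110.48096466064453), 130.99266052246094) ((515.2586059570312, -97.31812286376953), 55.0284309387207)
s4 ((509.8382873535156, -94.54224395751953), (91.84112548828125, 115.13668060302734), 17.66337776184082) ((516.7724609375, -91.46884155273438), 56.646636962890625)
side0 ((510.0575866699219, -94.26881408691406), (92.42232513427734, 115.29840850830078), 16.68185043334961) ((516.7724609375, -91.46884155273438), 56.646636962890625)
```

The ball is visible at (333,181) against the expected (331.5,180), and the pan is over the trivet. Descend to 15 cm.

>>> {"method": "carry_out", "body": {
  "deltas": [0, 0, 0, 0, 0, 0.003, 1, 0, 0, 0, 0, 0, 0.006, 1, 0, 0, 0, 0, 0, 0.009, 1, 0, 0, 0, 0, 0, 0.012, 1, 0, 0, 0, 0, 0, 0.014, 1, 0, 0, 0, 0, 0, 0.014, 1, 0, 0, 0, 0, 0, 0.012, 1, 0, 0, 0, 0, 0, 0.01, 1, 0, 0, 0, 0, 0, 0.008, 1, 0, 0, 0, 0, 0, 0.006, 1, 0, 0, 0, 0, 0, 0.003, 1, 0, 0, 0, 0, 0, 0.002, 1]
}}

```text
clock: 27.08
eef_pos: [480.2, -1.2, 134.3]
tool_rot: [3.141, 0.0, 1.92]
force: [-0.1, 0.5, -1.3]
width: 14.1
gripper_force: 58.6
```

>>> {"method": "carry_out", "body": {
  "deltas": [0, 0, 0, 0, 0, 0, 1, 0, 0, 0, 0, 0, 0, 1, 0, 0, 0, 0, 0, 0, 1, 0, 0, 0, 0, 0, 0, 1, 0, 0, 0, 0, 0, 0, 1, 0, 0, 0, 0, 0, 0, 1]
}}

```text
clock: 27.82
eef_pos: [480.1, -1.2, 134.3]
tool_rot: [-3.142, -0.0, 1.92]
force: [0.8, -0.8, -1.9]
width: 14.2
gripper_force: 58.6
```

```bash
python3 chk.py | grep -v brown; f=$(ls -t pics/scene_*.png|head -1); python3 asc.py $f 332 203 34 20
python3 - <<'E'
from h import *
b=ctrl.get_image('side')[:,:,::-1].copy();cv2.imwrite('pics/sfin.png',b)
X=[[514.2,-94.7,170],[514.2,-94.7,155],[461,47,180],[500,-55,180]];print(proj('side',X).round(),proj('scene',X).round())
E
python3 asc.py pics/sfin.png 327 165 34 24
```

```text
27.825 [480.1  -1.2 134.3] [-3.1416 -0.      1.9195] [0.07 0.06 0.05] [ 0.79 -0.77 -1.89] 14.21 58.6 [-0.37  0.52  0.45  2.06 -0.37  0.64  0.68]
expect ball at [321.8 387.7] [[330.9 206.7]] pan [514.2 -95.2]
183 ############---......................................---------------
184 ############--...........------.---...................--------------
185 ###########---..........------------..................--------------
186 ##########---...........---#####----..................--------------
187 ##########---...........---######B--.................---------------
188 ##########---...........---######B---.................--------------
189 #########----...........------###----................---------------
190 #########---..............----------.................---------------
191 #########---.-..............-------..................---------------
192 #########---.-..............-------..................---------------
193 #########--------...........------...................---------------
194 #########---.-...-.-........------...................---------------
195 -########---
[... 4937 characters left out ...]
...-########-######---#############-.......
180 ...........-...........-....--#############BW--#############-.......
181 ...........-...........-.....--############WW---###########-........
182 .........-.-...........-.....---###########WW--###########-.........
183 ......--.--............-......--###########WW--######-----..........
184 .....---..---..........-.......---#########WWW-#####-...............
185 ....-----..--..........-.......--.----#####WWW-#####-...............
186 ....------.---.........-.......--.....####-BWW-##-##-...............
187 ....---------..................--.....####-BWW-##-##-...............
188 ....---------..................--.....####-BWWW##-##-...............
```

```bash
python3 -c "
from cell import ctrl
print(ctrl.finish_job())"
```

```text
the job is handed in; nothing more can be done
None
```

The job is handed in at about 28 s of the 70 s allowed: I turned the knob to its stop and let it spring back, and the ball dropped into the tray. The arm now holds the tray level and still, about 150 mm above the worktop and over the middle of the round cork trivet, with the ball in its pocket. My first grip on the knob missed, closing just above the bar because the real fingertips sit about 2–2.5 cm higher than the reported TCP; I corrected the height and gripped again. I checked the final state by numbers and a text map of the scene picture only, having used all ten picture views, and I did not check each bystander by eye.

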